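# Park the rolling pin on the pastry board

### The arm

A 6-joint arm with a two-finger parallel gripper is mounted at the origin on the work surface. World frame = base frame: x ahead of the robot, y to its left, z up, the work surface at z = 0. Lengths are in m, angles in rad, forces in N, time in s.
With the tool pointing down it reaches from about 0.425 to 1.125 m from the base axis. Payload 14.9 kg.
Tool frame: the origin (TCP) lies midway between the tips of the shut fingers; the grasp point (between the pads) lies ctrl.pinch_z behind it (ctrl.pinch_z is the distance from the TCP to the grasp point, in m); z points along the fingers, y is the direction in which the jaws open and shut (so a half turn about z gives the same grasp; the last joint's range is limited). The gripper opens to 91 mm and grips with 3 to 60 N. Pads are 32 mm wide; open, the fingers measure 118 mm over their backs; the gripper's body (76 mm by 178 mm) begins 60 mm behind the grasp point.
Start: joints at [-0.033, 0.379, 1.734, -0, 1.028, -0.033], TCP at [0.7, -0, 0.214] pointing down, gripper open.
Joint ranges: [-2.77, 2.77], [-0.74, 2.19], [0, 2.66], [-1.06, 4.2], [0.31, 2.87], [-3.08, 3.08]. Speed limits (rad/s): [1.89, 1.89, 2.39, 3.14, 3.14, 3.14].

### API

Orientations are given as a rotation vector (axis times angle).
In Python, from station import status, eyes, ticket, ctrl gives the robot as it stands. The module is installed in compiled form; this text tells all that it offers.
- The arm moves only by the tool apply_moves, never from a script. Its arguments are lists of equal length, an entry for each row: "grip": the finger opening in mm, from 0 to 91.2; "translation": the shift along the tool's x, y, z in mm, a list of three; "yaw": the turn about the tool's z in degrees. In form: {"grip": [grip, ...], "translation": [[dx, dy, dz], ...], "yaw": [yaw, ...]}. A call has exactly 8 rows; each row is the pose to reach, as a shift and turn from the pose commanded when the call began, along the tool's axes at that moment; what a row does not reach only later rows make up. A row lasts 1/8 s, in which the tool goes at most 62.5 mm and 10.7 degrees, less where a joint would pass 70% of its speed; a pose out of reach is approached as far as the arm can. A call with a gripper value outside its range is refused whole. The fingers move at their own pace and stop on an object; "squeeze" is the grip in N (left out, the last holds). Time passes only in rows, so rows that repeat a pose let the fingers close, or fill a call up. It gives the time, the measured TCP pose, the force and the opening at its end, in the units of the state.
- status.get_obs(): the state, without advancing time (a new reading comes with each control period).
- eyes.get_image(name): name is "scene" or "side" or "wrist"; returns a dict with "pixels" (420x560x3 uint8, blue, green, red), "range_z" (420x560 float32, m along the optical axis (not along the pixel's ray), 0 where there is no reading), "K" (3x3 intrinsics, pixels), "R" (3x3) and "t" (3): a world point X has camera coordinates R X + t; the wrist camera has in their place "hand_eye" (4x4, takes a point from camera to tool coordinates, whose origin is the TCP and whose axes are the flange's). Camera axes: x right, y down, z forward; pixel columns grow to the right and rows downward; lengths in m; the calibration is good to about 2 mm. A picture is of the moment at which its call begins: read the wrist's pose just before it.
- ticket.close_job(): hands the job in, once; it reports no verdict.
The state is a dict: "time_s": time; "joints": joint angles; "joint_velocities": joint speeds; "joint_efforts": joint torques, N m; "tool_pos": TCP position; "tcp_rot": TCP orientation; "ft_force": force on the tool from outside, world axes, zero at the start; "ft_torque": the same for the moment, N m; "width": opening from 0.0 (shut) to 1.0 (fully open).
Only numpy, scipy, OpenCV 4.12 (cv2) and the standard library are available. Lean on these libraries where they do the work, as an engineer would, in place of code of your own. Each camera call takes 0.05 s, during which the arm holds its last target. There are 200 camera calls.

### The job

Roll the wooden rolling pin across the pastry board, pushing with your fingertips on top of its barrel, until it comes to rest lying along the middle of the blue strip, so that the other end of the board is free for the dough. Only roll it: do not shove it from low down on its side, take hold of it, or lift it, and leave the other things on the board and around it where they are.

Things in the scene. Friction and masses are not known exactly. Their poses are not given: they have to be found in the camera images.
- pin: Dark wooden rolling pin lying on the board: barrel 64 mm in diameter, 200 mm long, fixed handles 26 mm thick, 334 mm overall, 0.45 kg. Origin on its axis at mid-length, 32 mm above the board; y along the axis; x, z turn as it rolls. Starts 65-135 mm from the strip, parallel to 0.1 rad. Pushed on top it travels half as far as the fingertip, so use short strokes; let go at 0.1 m/s it coasts 10 mm.
- strip: Blue strip inlaid flush across the pastry board, 30 mm wide (along its x) and 540 mm long (along its y); it makes no bump. Origin at its middle, on the board's top; y along the strip, z up. The pin is parked when its axis lies above the strip's middle line.
- board: Light wooden pastry board, fixed, 360 mm (its x) by 560 mm (its y) by 22 mm thick. Origin at the centre of its underside, on the work surface.
- cutter: Steel ring cutter, 52 mm in diameter, 40 mm high, standing on the board beyond an end of the pin; bystander. Origin at the centre of its underside.
- spice: Small spice jar, 42 mm in diameter, 75 mm high, standing on the board beyond the other end of the pin; bystander. Origin at the centre of its underside.
- flour: White lidded jar, 90 mm in diameter, 140 mm high, standing beside the board on the right; bystander. Origin at the centre of its underside.
- mug: Blue mug, 80 mm in diameter, 90 mm high, beside the board on the right; bystander. Origin at the centre of its underside.
- spatula: Steel spatula with a wooden handle, about 250 mm long, lying on the work surface beside the board on the left; bystander.

How it is judged:
By the outcome, as a careful person would: the job done as asked, in the order asked, and still so for the second after the job is handed in, with the robot touching nothing.
It also fails if it takes over 64 s, if anything falls off the work surface, if the arm or the gripper's body presses on something with over 40 N, if the wrist force passes 120 N, or if a joint passes its speed limit or range.

## Working session

There is one attempt and no reset: what is moved stays moved. The work goes in short steps, Python scripts to look and compute and a tool call to move; the robot and the scene stay as the last step left them, time stands still between calls to the robot, and variables do not carry over. Pictures are saved under pics/ and viewed, about 8 in all and at most 12, crops included, and the job is handed in when it is done.

Besides the shell and the picture viewer there is one more tool, called after "Emit:" as name(argument=value, ...), one argument or row to a line, values as JSON. apply_moves: Moves the arm, as the interface text tells. Its arguments: {"type":"object","properties":{"grip":{"type":"array","items":{"type":"number"}},"translation":{"type":"array","items":{"type":"array","items":{"type":"number"}}},"yaw":{"type":"array","items":{"type":"number"}},"squeeze":{"type":"number"}},"required":["grip","translation","yaw"]}

```bash
mkdir -p pics; cat > h.py <<'E'
import numpy as np, cv2
from station import status, eyes, ticket, ctrl
def pts(im, R=None, t=None):
    z=im["range_z"]; K=im["K"]; v,u=np.mgrid[:z.shape[0],:z.shape[1]]
    c=np.stack([(u-K[0,2])/K[0,0]*z,(v-K[1,2])/K[1,1]*z,z],-1)
    return (c-im["t"])@im["R"]  # R^T(c-t)
E
python3 - <<'E'
from h import *
o=status.get_obs(); print(o, ctrl.pinch_z)
a=eyes.get_image("scene"); b=eyes.get_image("side")
for n,i in(("scene",a),("side",b)):
    np.savez(n+".npz",**i); cv2.imwrite(f"pics/{n}0.png",i["pixels"]); print(n,-i["R"].T@i["t"], i["R"][2])
E
```

```text
{'time_s': 0.0, 'joints': array([-3.32925827e-02,  3.79427781e-01,  1.73481182e+00, -2.41725997e-05,
        1.02850913e+00, -3.33001882e-02]), 'joint_velocities': array([-3.74420583e-05,  3.65262510e-05, -5.34826613e-04,  3.72787836e-04,
        4.20788222e-04,  1.04745371e-03]), 'joint_efforts': array([ 6.45993277e-04, -7.63727903e+01, -4.34372771e+01,  6.49972307e-02,
        4.23743343e-02, -1.55693674e-04]), 'tool_pos': array([6.99578231e-01, 7.97605463e-06, 2.13259450e-01]), 'tcp_rot': array([-2.22083201e+00, -2.22087663e+00,  1.26403366e-03]), 'ft_force': array([-1.10151852, -0.03881508, -0.27852303]), 'ft_torque': array([0.06142593, 0.00793887, 0.02057144]), 'width': 1.0040741497595085} 0.0188
scene [ 1.76722847 -0.20031931  0.94888232] [-0.80820928  0.1146279  -0.57763155]
side [-0.1815873  -0.81888964  0.99940452] [ 0.50963276  0.56262871 -0.65094039]
```

View pics/scene0.png

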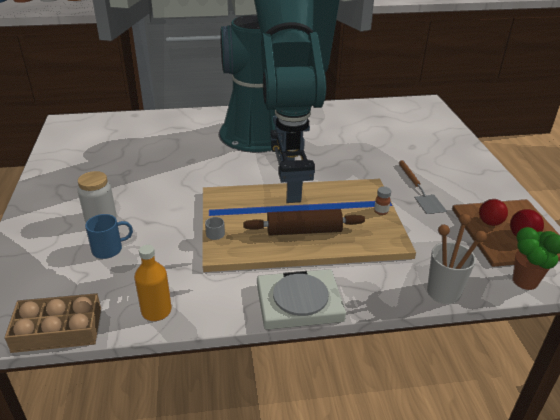

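View pics/side0.png

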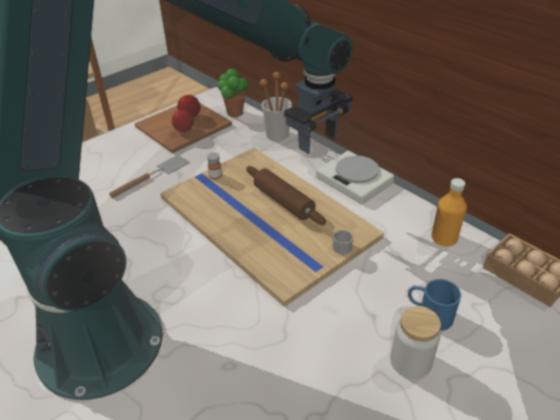

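The scene view shows the pin (245–365, 220) beside the blue strip (210–380, 208). The cutter is at (215, 229) and the spice jar at (383, 200). The side view agrees. Next I'll measure the strip and pin.

```bash
cat >> h.py <<'E'
def line(P):
    c=P.mean(0); d=np.linalg.svd(P-c,full_matrices=False)[2][0]; return c, d*np.sign(d[1])
def measure(names=("scene","side"),load=False):
    S=[];out={}
    for n in names:
        im=dict(np.load(n+".npz")) if load else eyes.get_image(n)
        X=pts(im); hsv=cv2.cvtColor(im["pixels"],cv2.COLOR_BGR2HSV); H,s,V=[hsv[...,i].astype(int) for i in range(3)]
        ok=im["range_z"]>0
        box=ok&(X[...,0]>.5)&(X[...,0]<1.1)&(abs(X[...,1])<.4)
        st=box&(H>105)&(H<130)&(s>150)&(abs(X[...,2]-.022)<.012)
        hull=st
        c,d=line(X[st][:,:2]); pr=(X[st][:,:2]-c)@d
        print(n,"strip n",st.sum(),"c",c.round(4),"ang",np.arctan2(-d[0],d[1]).round(4),"ext",(np.ptp(pr)).round(3),"z",X[st][:,2].mean().round(4), "mid",(c+d*(pr.max()+pr.min())/2).round(4))
        pin=box&(V<110)&(H<20)&(s>60)&(X[...,2]>.03)&(X[...,2]<.095)
        k,lab,stt,_=cv2.connectedComponentsWithStats(pin.astype(np.uint8)); j=1+np.argmax(stt[1:,4]); pin=lab==j
        Q=X[pin]; c2,d2=line(Q[:,:2])
        nrm=np.array([d2[1],-d2[0]])
        # fit axis: points on barrel: distance 32mm from axis at z=.054
        from scipy.optimize import least_squares
        q=(Q[:,:2]-c2)@d2; mid=(q.max()+q.min())/2; B=Q[abs(q-mid)<.09]
        f=lambda p: np.hypot((B[:,:2]-c2)@nrm*np.cos(p[1])-p[0]+((B[:,:2]-c2)@d2)*np.sin(p[1]),B[:,2]-.054)-.032
        r=least_squares(f,[0,0],loss="soft_l1",f_scale=.002)
        n2=nrm*np.cos(r.x[1])+d2*np.sin(r.x[1]); dd=np.array([-n2[1],n2[0]]); ax=c2+n2*r.x[0]; m=ax+dd*(((Q[:,:2]-ax)@dd).max()+((Q[:,:2]-ax)@dd).min())/2
        print("  pin n",pin.sum(),"mid",m.round(4),"ang",np.arctan2(-dd[0],dd[1]).round(4),"len",np.ptp((Q[:,:2]-ax)@dd).round(3),"zmax",Q[:,2].max().round(4),"res",np.median(abs(r.fun)).round(4))
        nn=np.array([d[1],-d[0]])
        print("  offset of pin mid from strip",((m-c)@nn).round(4),"rel ang",(np.arctan2(-dd[0],dd[1])-np.arctan2(-d[0],d[1])).round(4))
        for nm,l,h in(("spice/cutter",.05,.11),):
            w=box&(X[...,2]>.03)&(X[...,2]<.11)&~pin
            k,lab,stt,_=cv2.connectedComponentsWithStats(w.astype(np.uint8))
            for j in range(1,k):
                if stt[j,4]>60: print("   obj",stt[j,:5],np.median(X[lab==j],0).round(3),X[lab==j][:,2].max().round(3))
E
python3 -c "
from h import *
measure(load=True)"
```

```text
scene strip n 758 c [0.5173 0.0495] ang -0.0322 ext 0.486 z 0.023 mid [0.5172 0.0475]
  pin n 1672 mid [0.6255 0.0569] ang -0.0467 len 0.201 zmax 0.0924 res 0.0015
  offset of pin mid from strip 0.1079 rel ang -0.0145
   obj [374 186  17  28 360] [0.577 0.292 0.072] 0.103
   obj [342 215  23  10 192] [0.641 0.189 0.061] 0.083
   obj [205 217  20  21 337] [ 0.616 -0.186  0.049] 0.066
   obj [243 219  26  11 216] [ 0.628 -0.078  0.061] 0.074
   obj [433 246  32  23 404] [0.85  0.371 0.092] 0.11
   obj [428 259  44  38 907] [0.918 0.337 0.072] 0.11
   obj [ 257  269   89   53 3615] [ 0.886 -0.004  0.04 ] 0.051
   obj [135 277  35  37 817] [ 0.881 -0.335  0.071] 0.11h.py:8: RuntimeWarning: Mean of empty slice.
  c=P.mean(0); d=np.linalg.svd(P-c,full_matrices=False)[2][0]; return c, d*np.sign(d[1])
  ret = um.true_divide(
Traceback (most recent call last):
  File "h.py", line 18, in measure
    c,d=line(X[st][:,:2]); pr=(X[st][:,:2]-c)@d
        ~~~~^^^^^^^^^^^^^
  File "h.py", line 8, in line
    c=P.mean(0); d=np.linalg.svd(P-c,full_matrices=False)[2][0]; return c, d*np.sign(d[1])
                   ~~~~~~~~~~~~~~~~~~~~~~~~~~~~~~~~~~~~~~~~~^^^
IndexError: index 0 is out of bounds for axis 0 with size 0
```

```bash
python3 - <<'E'
from h import *
im=dict(np.load("side.npz")); X=pts(im); hsv=cv2.cvtColor(im["pixels"],cv2.COLOR_BGR2HSV)
m=(hsv[...,0]>105)&(hsv[...,0]<130)&(hsv[...,1]>150)
print(m.sum(), hsv[218,252],X[218,252],X[350,380],X[180,285])
K=im["K"]
print(im["t"],K)
E
sed -i 's/(X\[...,0\]>.5)/(X[...,0]>.42)/; s/(s>150)/(s>120)/; s/abs(X\[...,2\]-.022)<.012/abs(X[...,2]-.022)<.02/' h.py
python3 -c "
from h import *
measure(load=True)"
```

```text
0 [112 136 141] [0.51178376 0.06329094 0.02714832] [ 0.4423943  -0.44841743  0.00154491] [0.64714009 0.07134725 0.08375288]
[-0.40820188  0.29417131  1.20382642] [[531.87478161   0.         280.01797822]
 [  0.         531.87478161 213.93019737]
 [  0.           0.           1.        ]]
scene strip n 859 c [0.5166 0.0437] ang -0.036 ext 0.538 z 0.0229 mid [0.5176 0.0706]
  pin n 1672 mid [0.6255 0.0569] ang -0.0467 len 0.201 zmax 0.0924 res 0.0015
  offset of pin mid from strip 0.1083 rel ang -0.0107
   obj [374 186  17  28 360] [0.577 0.292 0.072] 0.103
   obj [342 215  23  10 192] [0.641 0.189 0.061] 0.083
   obj [205 217  20  21 337] [ 0.616 -0.186  0.049] 0.066
   obj [243 219  26  11 216] [ 0.628 -0.078  0.061] 0.074
   obj [433 246  32  23 404] [0.85  0.371 0.092] 0.11
   obj [428 259  44  38 907] [0.918 0.337 0.072] 0.11
   obj [ 257  269   89   53 3615] [ 0.886 -0.004  0.04 ] 0.051
   obj [135 277  35  37 817] [ 0.881 -0.335  0.071] 0.11
side strip n 909 c [0.5152 0.0351] ang -0.0366 ext 0.533 z 0.0252 mid [0.5165 0.0691]
  pin n 1542 mid [0.6262 0.0503] ang -0.0487 len 0.328 zmax 0.095 res 0.002
  offset of pin mid from strip 0.1104 rel ang -0.0122
   obj [270 100  11  11  62] [0.899 0.383 0.099] 0.11
   obj [263 110  27  26 433] [0.848 0.33  0.069] 0.11
   obj [ 317  151   77   47 1957] [ 0.859 -0.015  0.041] 0.054
   obj [207 152  16  27 326] [0.556 0.283 0.072] 0.106
   obj [247 165  69  44 121] [0.642 0.078 0.084] 0.092
   obj [433 208  33  32 660] [ 0.822 -0.355  0.07 ] 0.11
   obj [333 229  21  25 389] [ 0.605 -0.188  0.05 ] 0.068
```

Both views agree: the pin is at about (0.626, 0.052), roughly 109 mm on the +x side of the strip, and 0.011 rad off parallel. I'll turn the gripper so its two open fingertips sit side by side on the barrel, then roll toward −x.

Emit:
apply_moves(
  grip=[80,80,80,80,80,80,80,80],
  translation=[
    [10,-12,15],
    [20,-25,30],
    [30,-38,45],
    [40,-50,60],
    [52,-62,75],
    [52,-62,80],
    [52,-62,80],
    [52,-62,80],
  ],
  yaw=[-10.7,-21.4,-32.1,-42.8,-53.5,-64.2,-74.9,-85.6],
)

```text
time_s: 1.1
tool_pos: [0.6377, 0.052, 0.1335]
tcp_rot: [-0.111, -3.139, 0.0]
ft_force: [0.6, 0.1, -0.8]
width: 0.878
```

Emit:
apply_moves(
  grip=[80,80,80,80,80,80,80,80],
  translation=[
    [0,0,0],
    [0,0,5],
    [0,0,12],
    [0,0,20],
    [0,0,25],
    [0,0,30],
    [0,0,30],
    [0,0,30],
  ],
  yaw=[-1.7,-1.7,-1.7,-1.7,-1.7,-1.7,-1.7,-1.7],
)

```text
time_s: 2.1
tool_pos: [0.6381, 0.052, 0.1041]
tcp_rot: [0.074, 3.141, 0.0]
ft_force: [0.4, 0.2, -0.3]
width: 0.875
```

```bash
python3 - <<'E'
from h import *
import scipy.spatial.transform as T
o=status.get_obs();print(o["tool_pos"],T.Rotation.from_rotvec(o["tcp_rot"]).as_matrix().round(4),o["ft_force"],o["time_s"])
a=eyes.get_image("scene")["pixels"]; b=eyes.get_image("side")["pixels"]
c=np.hstack([cv2.resize(a[110:270,190:410],None,fx=1.8,fy=1.8),cv2.resize(b[100:260,170:390],None,fx=1.8,fy=1.8)])
cv2.imwrite("pics/p2.png",c)
E
```

```text
[0.63812887 0.05197603 0.10406498] [[-9.989e-01  4.720e-02  2.000e-04]
 [ 4.720e-02  9.989e-01 -0.000e+00]
 [-2.000e-04  0.000e+00 -1.000e+00]] [ 0.41353981  0.20750951 -0.26047267] 2.1
```

View pics/p2.png

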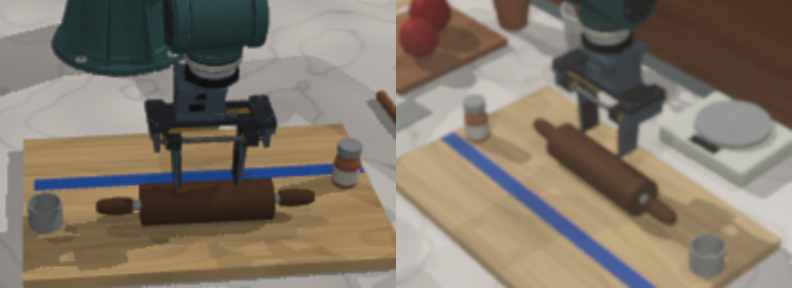

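Both fingertips (178 and 238, 180 in the left crop) hang above the barrel, evenly spaced about its middle. I'll descend slowly to make contact.

Emit:
apply_moves(
  grip=[80,80,80,80,80,80,80,80],
  translation=[
    [0,0,6],
    [0,0,12],
    [0,0,15],
    [0,0,16],
    [0,0,17],
    [0,0,18],
    [0,0,18],
    [0,0,18],
  ],
  yaw=[0,0,0,0,0,0,0,0],
)

```text
time_s: 3.2
tool_pos: [0.6382, 0.052, 0.0862]
tcp_rot: [0.074, 3.14, 0.0]
ft_force: [-0.3, 0.1, 2.5]
width: 0.877
```

Emit:
apply_moves(
  grip=[80,80,80,80,80,80,80,80],
  translation=[
    [0,0,0.4],
    [4,0,0.8],
    [8,0,0.8],
    [12,0,0.8],
    [16,0,0.8],
    [20,0,0.8],
    [20,0,0.8],
    [20,0,0.8],
  ],
  yaw=[0,0,0,0,0,0,0,0],
)

```text
time_s: 4.2
tool_pos: [0.6189, 0.0529, 0.0861]
tcp_rot: [0.074, 3.139, 0.0]
ft_force: [-0.5, -1.0, 10.2]
width: 0.878
```

```bash
python3 -c "
from h import *
measure()"|grep -v obj
```

```text
scene strip n 669 c [0.5149 0.0339] ang -0.0345 ext 0.536 z 0.0228 mid [0.5161 0.0697]
  pin n 1596 mid [0.6159 0.0573] ang -0.0476 len 0.201 zmax 0.0931 res 0.0017
  offset of pin mid from strip 0.1001 rel ang -0.0131
side strip n 908 c [0.5151 0.0354] ang -0.0368 ext 0.528 z 0.0254 mid [0.5163 0.0673]
  pin n 1483 mid [0.6164 0.0507] ang -0.0433 len 0.327 zmax 0.0939 res 0.0021
  offset of pin mid from strip 0.1007 rel ang -0.0065
```

Pure rolling: the pin moved 9.7 mm for 19.3 mm of fingertip travel, at 10 N. I'll finish this stroke, lift, step back and repeat.

Emit:
apply_moves(
  grip=[80,80,80,80,80,80,80,80],
  translation=[
    [5,0,0],
    [10,0,0],
    [15,0,0],
    [20,0,0],
    [24,0,0],
    [27,0,0],
    [28,0,0],
    [28,0,0],
  ],
  yaw=[0,0,0,0,0,0,0,0],
)

```text
time_s: 5.3
tool_pos: [0.591, 0.0542, 0.0861]
tcp_rot: [0.074, 3.139, -0.0]
ft_force: [0.2, -0.6, 11.0]
width: 0.876
```

Emit:
apply_moves(
  grip=[80,80,80,80,80,80,80,80],
  translation=[
    [0,0,-4],
    [0,0,-12],
    [-8,0,-12],
    [-16,0,-12],
    [-24,0,-12],
    [-24,0,-6],
    [-24,0,-2],
    [-24,0,-1],
  ],
  yaw=[0,0,0,0,0,0,0,0],
)

```text
time_s: 6.3
tool_pos: [0.6142, 0.0531, 0.0861]
tcp_rot: [0.074, 3.141, -0.0]
ft_force: [0.6, -1.4, 9.1]
width: 0.875
```

```bash
python3 -c "
from h import *
measure();print(status.get_obs()['tool_pos'])"|grep -v obj
```

```text
scene strip n 483 c [0.5159 0.0192] ang -0.036 ext 0.535 z 0.0229 mid [0.5177 0.0693]
  pin n 1562 mid [0.6019 0.0552] ang -0.0489 len 0.205 zmax 0.0905 res 0.0016
  offset of pin mid from strip 0.0846 rel ang -0.013
side strip n 907 c [0.5151 0.0359] ang -0.0368 ext 0.53 z 0.0254 mid [0.5163 0.0669]
  pin n 1547 mid [0.6027 0.0523] ang -0.0492 len 0.33 zmax 0.0944 res 0.0021
  offset of pin mid from strip 0.0869 rel ang -0.0125
[0.61417498 0.05308959 0.08620729]
```

Emit:
apply_moves(
  grip=[80,80,80,80,80,80,80,80],
  translation=[
    [5,0,0],
    [12,0,0],
    [20,0,0],
    [28,0,0],
    [36,0,0],
    [43,0,0],
    [47,0,0],
    [48,0,0],
  ],
  yaw=[-0.1,-0.2,-0.3,-0.4,-0.5,-0.6,-0.7,-0.7],
)

```text
time_s: 7.4
tool_pos: [0.5658, 0.0554, 0.0862]
tcp_rot: [0.055, 3.141, -0.0]
ft_force: [-0.3, -0.3, 4.4]
width: 0.877
```

Emit:
apply_moves(
  grip=[80,80,80,80,80,80,80,80],
  translation=[
    [0,0,-4],
    [0,0,-12],
    [-8,0,-12],
    [-16,0,-12],
    [-24,0,-12],
    [-24,0,-6],
    [-24,0,-2],
    [-24,0,0],
  ],
  yaw=[0,0,0,0,0,0,0,0],
)

```text
time_s: 8.4
tool_pos: [0.59, 0.0545, 0.086]
tcp_rot: [-0.055, -3.141, 0.0]
ft_force: [-0.3, -0.8, 16.7]
width: 0.873
```

```bash
python3 -c "
from h import *
measure();print(status.get_obs()['tool_pos'])"|grep -v obj
```

```text
scene strip n 351 c [0.5136 0.0101] ang -0.0339 ext 0.536 z 0.0229 mid [0.5156 0.07  ]
  pin n 1566 mid [0.578  0.0595] ang -0.0502 len 0.201 zmax 0.092 res 0.0017
  offset of pin mid from strip 0.0627 rel ang -0.0162
side strip n 917 c [0.515  0.0349] ang -0.0366 ext 0.529 z 0.0255 mid [0.5162 0.0659]
  pin n 1555 mid [0.5788 0.0524] ang -0.0483 len 0.327 zmax 0.094 res 0.0021
  offset of pin mid from strip 0.063 rel ang -0.0117
[0.59026996 0.05452656 0.08621997]
```

Emit:
apply_moves(
  grip=[80,80,80,80,80,80,80,80],
  translation=[
    [5,0,0],
    [12,0,0],
    [20,0,0],
    [28,0,0],
    [36,0,0],
    [43,0,0],
    [47,0,0],
    [48,0,0],
  ],
  yaw=[-0.1,-0.3,-0.5,-0.7,-0.9,-1.1,-1.3,-1.4],
)

```text
time_s: 9.5
tool_pos: [0.542, 0.0562, 0.0862]
tcp_rot: [0.016, 3.141, -0.0]
ft_force: [0.7, 0.1, 2.1]
width: 0.877
```

Emit:
apply_moves(
  grip=[80,80,80,80,80,80,80,80],
  translation=[
    [0,0,-4],
    [0,0,-12],
    [-8,0,-12],
    [-16,0,-12],
    [-24,0,-12],
    [-24,0,-6],
    [-24,0,-2],
    [-24,0,0],
  ],
  yaw=[0,0,0,0,0,0,0,0],
)

```text
time_s: 10.5
tool_pos: [0.5661, 0.056, 0.086]
tcp_rot: [-0.016, -3.141, 0.0]
ft_force: [-0.6, -1.7, 19.0]
width: 0.88
```

```bash
python3 -c "
from h import *
measure();print(status.get_obs()['tool_pos'])"|grep -v obj
```

```text
scene strip n 263 c [ 0.5149 -0.015 ] ang -0.0378 ext 0.536 z 0.0226 mid [0.5181 0.0693]
  pin n 1524 mid [0.5543 0.0598] ang -0.0445 len 0.2 zmax 0.095 res 0.0017
  offset of pin mid from strip 0.0366 rel ang -0.0066
side strip n 942 c [0.5152 0.0368] ang -0.0364 ext 0.529 z 0.0254 mid [0.5163 0.0676]
  pin n 1568 mid [0.5551 0.0555] ang -0.0469 len 0.331 zmax 0.0948 res 0.002
  offset of pin mid from strip 0.0392 rel ang -0.0105
[0.5662796  0.05594215 0.08621128]
```

Emit:
apply_moves(
  grip=[80,80,80,80,80,80,80,80],
  translation=[
    [5,0,0],
    [12,0,0],
    [20,0,0],
    [28,0,0],
    [36,0,0],
    [43,0,0],
    [47,0,0],
    [48,0,0],
  ],
  yaw=[-0.1,-0.3,-0.5,-0.7,-0.9,-1.0,-1.0,-1.0],
)

```text
time_s: 11.6
tool_pos: [0.518, 0.0565, 0.0862]
tcp_rot: [-0.011, 3.142, -0.0]
ft_force: [0.6, 1.9, 2.3]
width: 0.878
```

Emit:
apply_moves(
  grip=[80,80,80,80,80,80,80,80],
  translation=[
    [0,0,-4],
    [0,0,-20],
    [-20,0,-50],
    [-50,0,-100],
    [-80,0,-150],
    [-100,0,-180],
    [-100,0,-180],
    [-100,0,-180],
  ],
  yaw=[0,0,0,0,0,0,0,0],
)

```text
time_s: 12.6
tool_pos: [0.6172, 0.0571, 0.2657]
tcp_rot: [0.011, -3.141, 0.0]
ft_force: [-1.0, 0.0, -0.3]
width: 0.872
```

```bash
cat >> h.py <<'E'
from scipy.spatial.transform import Rotation as Ro
def wrist():
    o=status.get_obs(); im=eyes.get_image("wrist"); H=im["hand_eye"]
    Rt=Ro.from_rotvec(o["tcp_rot"]).as_matrix()
    A=Rt@H[:3,:3]; p=Rt@H[:3,3]+o["tool_pos"]
    im["R"]=A.T; im["t"]=-A.T@p; print("wristcam at",p.round(3),A[:,2].round(3))
    return im
E
python3 - <<'E' | grep -v obj
from h import *
measure()
im=wrist(); np.savez("wrist.npz",**{k:v for k,v in im.items()})
cv2.imwrite("pics/w1.png",im["pixels"])
measure(names=("wrist",),load=True);print(status.get_obs()['tool_pos'])
E
```

```text
scene strip n 469 c [0.5166 0.0209] ang -0.0379 ext 0.537 z 0.0228 mid [0.5184 0.0701]
  pin n 1548 mid [0.5302 0.0606] ang -0.0477 len 0.2 zmax 0.0917 res 0.0017
  offset of pin mid from strip 0.0122 rel ang -0.0098
side strip n 422 c [0.5145 0.0383] ang -0.0361 ext 0.531 z 0.0253 mid [0.5155 0.0657]
  pin n 1598 mid [0.5309 0.0588] ang -0.0478 len 0.333 zmax 0.0934 res 0.002
  offset of pin mid from strip 0.0156 rel ang -0.0117
wristcam at [0.54  0.057 0.435] [ 0.274  0.003 -0.962]
wrist strip n 4911 c [0.5149 0.0787] ang -0.0359 ext 0.539 z 0.0216 mid [0.5146 0.0702]
  pin n 12247 mid [0.5322 0.0945] ang -0.0452 len 0.265 zmax 0.0877 res 0.0008
  offset of pin mid from strip 0.0167 rel ang -0.0093
[0.61704547 0.05711215 0.26509609]
```

View pics/w1.png

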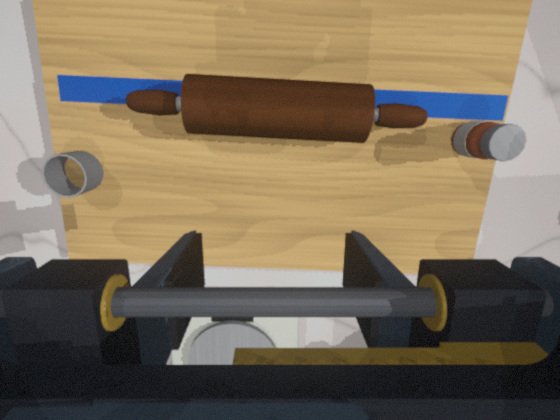

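The wrist view shows the pin overlapping the strip's +x side (barrel 183–373, 75–140; strip from (60, 90) to (505, 107)). I'll refine the offset using only strip pixels beyond the handles.

```bash
cat >> h.py <<'E'
def fine(im):
    # strip: rays cast on z=.022, only columns clear of the pin; pin: silhouette edges of barrel by tangent rays
    K=im["K"]; C=-im["R"].T@im["t"]
    hsv=cv2.cvtColor(im["pixels"],cv2.COLOR_BGR2HSV).astype(int); X=pts(im)
    v,u=np.mgrid[:420,:560]
    D=np.stack([(u-K[0,2])/K[0,0],(v-K[1,2])/K[1,1],np.ones_like(u)],-1)@im["R"]
    G=C+D*((.022-C[2])/D[...,2])[...,None]
    st=(hsv[...,0]>105)&(hsv[...,0]<130)&(hsv[...,1]>110)&(abs(X[...,2]-.022)<.015)&(abs(G[...,0]-.515)<.06)
    A=[]
    for c in range(560):
        r=np.where(st[:,c])[0]
        if len(r)<5: continue
        g=G[r,c]; 
        if abs(np.ptp(g[:,0])-.03)<.004 : A.append(((g[:,0].max()+g[:,0].min())/2,g[:,1].mean()))
    A=np.array(A); p=np.polyfit(A[:,1],A[:,0],1)
    pin=(hsv[...,2]<120)&(hsv[...,0]<20)&(hsv[...,1]>60)&(X[...,2]>.03)&(X[...,2]<.1)&(abs(G[...,0]-.53)<.12)
    _,lab,s,_=cv2.connectedComponentsWithStats(pin.astype(np.uint8)); pin=lab==1+np.argmax(s[1:,4])
    B=[]
    for c in range(560):
        r=np.where(pin[:,c])[0]
        if len(r)<45: continue
        # in xz plane: tangents at angle; bisector of extreme rays passes the axis
        d=[D[r.min()-.5 if 0 else r.min(),c],D[r.max(),c]]
        d=[q[[0,2]]/np.hypot(q[0],q[2]) for q in d]; b=d[0]+d[1]
        x=C[0]+b[0]*(.054-C[2])/b[1]; q=D[(r.min()+r.max())//2,c]; y=C[1]+q[1]*(.054-C[2])/q[2]
        B.append((x,y))
    B=np.array(B)[5:-5]; q=np.polyfit(B[:,1],B[:,0],1); ym=(B[:,1].min()+B[:,1].max())/2
    print("strip cols",len(A),"yrange",A[:,1].min().round(3),A[:,1].max().round(3),"slope",p[0].round(4),"rms",(A[:,0]-np.polyval(p,A[:,1])).std().round(4))
    print("pin cols",len(B),"y",np.ptp(B[:,1]).round(3),"mid",np.polyval(q,ym).round(4),ym.round(4),"slope",q[0].round(4),"offset mid/ends +-0.1",[(np.polyval(q,y)-np.polyval(p,y)).round(4) for y in (ym,ym-.1,ym+.1)])
    P=X[pin]; P=P[(abs(P[:,1]-ym)<.09)]; top=P[P[:,2]>np.percentile(P[:,2],90)]; t=np.polyfit(top[:,1],top[:,0],1); print("top-of-barrel offset",(np.polyval(t,ym)-np.polyval(p,ym)).round(4),"zmax",P[:,2].max().round(4))
E
python3 -c "
from h import *
fine(dict(np.load('wrist.npz')))"
```

```text
strip cols 139 yrange -0.196 0.334 slope 0.0347 rms 0.0003
pin cols 178 y 0.198 mid 0.5306 0.0617 slope 0.0439 offset mid/ends +-0.1 [np.float64(0.0143), np.float64(0.0134), np.float64(0.0152)]
top-of-barrel offset 0.0142 zmax 0.0877
```

Emit:
apply_moves(
  grip=[90,90,90,90,90,90,90,90],
  translation=[
    [10,0,25],
    [25,1,60],
    [45,2,95],
    [60,3,125],
    [72,4,150],
    [78,4,162],
    [78.5,4,167],
    [78.5,4,168],
  ],
  yaw=[1,2,2.4,2.4,2.4,2.4,2.4,2.4],
)

```text
time_s: 13.75
tool_pos: [0.5402, 0.0606, 0.0985]
tcp_rot: [0.055, 3.14, 0.0]
ft_force: [0.4, -0.2, 0.3]
width: 0.986
```

Emit:
apply_moves(
  grip=[90,90,90,90,90,90,90,90],
  translation=[
    [0,0,4],
    [0,0,8],
    [0,0,10],
    [0,0,11],
    [0,0,11.8],
    [0,0,12.4],
    [0,0,12.4],
    [0,0,12.4],
  ],
  yaw=[0,0,0,0,0,0,0,0],
)

```text
time_s: 14.75
tool_pos: [0.54, 0.0606, 0.0861]
tcp_rot: [0.055, 3.14, 0.0]
ft_force: [-0.7, -0.6, 6.0]
width: 0.987
```

Emit:
apply_moves(
  grip=[90,90,90,90,90,90,90,90],
  translation=[
    [3,0,0.3],
    [8,0,0.3],
    [13,0,0.3],
    [18,0,0.3],
    [23,0,0.3],
    [26.5,0,0.3],
    [28,0,0.3],
    [28.6,0,0.3],
  ],
  yaw=[-0.2,-0.4,-0.6,-0.8,-1.0,-1.2,-1.4,-1.5],
)

```text
time_s: 15.75
tool_pos: [0.5118, 0.0619, 0.0861]
tcp_rot: [0.014, 3.14, 0.001]
ft_force: [0.2, 2.4, 7.6]
width: 0.986
```

Emit:
apply_moves(
  grip=[90,90,90,90,90,90,90,90],
  translation=[
    [0,0,0],
    [0,0,0],
    [0,0,-2],
    [0,0,-15],
    [-20,0,-50],
    [-50,0,-110],
    [-80,0,-160],
    [-90,0,-180],
  ],
  yaw=[0,0,0,0,0,0,0,0],
)

```text
time_s: 16.75
tool_pos: [0.6035, 0.0608, 0.2701]
tcp_rot: [0.014, 3.136, 0.0]
ft_force: [-0.1, -0.4, -0.4]
width: 0.984
```

Emit:
apply_moves(
  grip=[90,90,90,90,90,90,90,90],
  translation=[
    [0,0,0],
    [0,0,0],
    [0,0,0],
    [0,0,0],
    [0,0,0],
    [0,0,0],
    [0,0,0],
    [0,0,0],
  ],
  yaw=[0,0,0,0,0,0,0,0],
)

```text
time_s: 17.75
tool_pos: [0.601, 0.0608, 0.2654]
tcp_rot: [0.014, 3.142, -0.0]
ft_force: [-0.5, -0.3, -0.7]
width: 0.987
```

```bash
python3 - <<'E'
from h import *
im=wrist(); cv2.imwrite("pics/w2.png",im["pixels"]); fine(im); print(status.get_obs()["tool_pos"])
measure()
E
```

```text
wristcam at [0.523 0.062 0.435] [ 0.276 -0.001 -0.961]
strip cols 151 yrange -0.195 0.336 slope 0.0348 rms 0.0002
pin cols 178 y 0.199 mid 0.5171 0.0623 slope 0.044 offset mid/ends +-0.1 [np.float64(0.0008), np.float64(-0.0001), np.float64(0.0017)]
top-of-barrel offset 0.001 zmax 0.0875
[0.6010156  0.06083143 0.26547597]
scene strip n 505 c [0.5163 0.0289] ang -0.0359 ext 0.539 z 0.0228 mid [0.5179 0.071 ]
  pin n 1482 mid [0.5167 0.0597] ang -0.0513 len 0.204 zmax 0.091 res 0.0017
  offset of pin mid from strip -0.0008 rel ang -0.0153
   obj [374 186  17  28 358] [0.577 0.292 0.071] 0.103
   obj [335 192  21  10 171] [0.531 0.196 0.06 ] 0.071
   obj [241 197  25   9 191] [ 0.519 -0.073  0.061] 0.074
   obj [205 217  20  21 347] [ 0.617 -0.186  0.048] 0.066
   obj [433 246  32  23 412] [0.849 0.371 0.093] 0.11
   obj [428 258  45  39 919] [0.918 0.337 0.073] 0.11
   obj [ 257  269   89   53 3633] [ 0.885 -0.003  0.04 ] 0.052
   obj [135 277  35  37 802] [ 0.881 -0.335  0.071] 0.11
side strip n 309 c [0.5145 0.0482] ang -0.038 ext 0.529 z 0.0254 mid [0.5153 0.0677]
  pin n 1626 mid [0.5175 0.0585] ang -0.0494 len 0.33 zmax 0.0946 res 0.002
  offset of pin mid from strip 0.0025 rel ang -0.0114
   obj [265 113  17  22 283] [0.845 0.335 0.065] 0.11
   obj [ 317  151   77   47 1946] [ 0.86  -0.015  0.041] 0.055
   obj [207 152  16  27 325] [0.556 0.284 0.071] 0.105
   obj [231 183  65  55 117] [0.536 0.022 0.081] 0.093
   obj [433 206  33  35 663] [ 0.822 -0.356  0.071] 0.11
   obj [333 229  21  24 383] [ 0.605 -0.188  0.05 ] 0.069
```

View pics/w2.png

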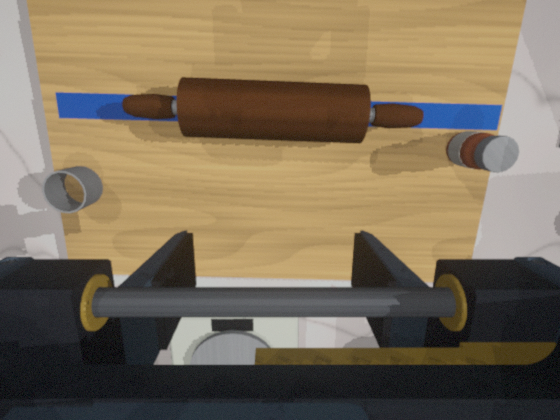

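The pin (handles and barrel at 123–423, 77–143) lies centred on the strip, offset about 0.8 mm and angle about 0.01 rad. The arm is clear and the cutter and jar haven't moved, so I'm handing in.

```bash
python3 -c "
from station import ticket
print(ticket.close_job())"
```

```text
the job is handed in; nothing more can be done
None
```

The rolling pin is parked on the blue strip and the job is handed in, at about 18 s of the 64 s allowed. I rolled it there in five short strokes, using two open fingertips on top of the barrel. It turned without slipping, and the fingers pressed with no more than about 19 N at the end of any move.

- **Position:** the wrist camera puts the pin's axis 0.8 mm from the strip's middle line. The scene camera reads −0.8 mm and the side camera +2.5 mm. The side camera is the least reliable of the three, because it also reads the board about 3 mm too high.
- **Angle:** the pin is about 0.01 rad off parallel, which is about ±1 mm at the barrel ends. Small twists of the gripper during the strokes barely changed this, so it was not corrected.
- **Surroundings:** the cutter and spice jar measured the same before and after. I did not measure the flour jar, mug or spatula again, but the arm never went near them. The arm finished clear, touching nothing.

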